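Load the tube racks into the ultraviolet rack station

ROBOT

A 6-joint arm with a two-finger parallel gripper is mounted at the origin on a cart in front of the work surface, level with it; the furniture and walls round the work are solid. World frame = base frame: x ahead of the robot, y to its left, z up, the work surface at z = 0. Lengths are in m, angles in rad, forces in N, time in s.
With the tool pointing down it reaches from about 0.35 to 0.8 m from the base axis. Payload 7.3 kg.
Tool frame: the origin (TCP) lies on the front face of the gripper's body, between the roots of the fingers; the fingertips stand 73 mm ahead of it and the grasp point (between the pads) lies 54 mm ahead of it; z points along the fingers, y is the line along which they close (so a half turn about z gives the same grasp; the last joint's range is limited). The gripper opens to 85 mm and grips with 20 to 120 N. Pads are 22 mm wide; open, the fingers measure 114 mm over their backs; the gripper's body (76 mm by 85 mm) begins 54 mm behind the grasp point. The pads swing forward as they close: fully open they stand 13 mm farther back than shut.
Start: joints at [1.066, 0.342, 1.524, -0, 1.275, -0.146], TCP at [0.184, 0.492, 0.304] pointing down, gripper open.
Joint ranges: [-2.53, 2.53], [-0.77, 2.02], [0.04, 2.7], [-1, 4.14], [0.28, 2.66], [-3.11, 3.11]. Speed limits (rad/s): [2.57, 2.57, 3.14, 3.14, 3.14, 3.14].

INTERFACE

Orientations are given as a rotation vector (axis times angle).
In Python, from rig import observe, capture, get_calibration, close_job gives the robot as it stands. The module is installed in compiled form; this text tells all that it offers.
- The arm moves only by the tool drive_tool, never from a script. Its argument "series" is one flat list of numbers, 7 for each row, row after row: the shift along the tool's x, y, z in units of 50 mm (1.0 is 50 mm), then the turn, a rotation vector about the tool's x, y, z in units of 10 degrees (1.0 is 10 degrees), then the closure, from 0 (fully open) to 1 (shut). A call has 1 to 12 rows; each row shifts and turns the commanded pose from where the row before left it, along the tool's axes as they then stand; what a row does not reach is not made up. A row lasts 1/8 s, in which the tool goes at most 62.5 mm and 10.7 degrees, less where a joint would pass 70% of its speed; a pose out of reach is approached as far as the arm can. A call is refused whole if a number of a shift passes 1 or a number of a turn 1, either way. A call with a gripper value outside its range is refused whole. The fingers move at their own pace and stop on an object; "force" is the grip in N (left out, the last holds). Time passes only in rows, so rows that do not move let the fingers close. It gives the time, the measured TCP pose, the force, the opening and the grip force at its end, in the units of the state.
- observe(): the state, without advancing time (a new reading comes with each control period).
- capture(name): name is "scene" or "side" or "wrist"; returns the picture (384x512x3 uint8, red, green, blue); there is no depth.
- get_calibration(name): a dict with "camera_matrix" (3x3 intrinsics, pixels), "T" (4x4, takes a point from camera to world coordinates); the wrist camera has in their place "T_tool_cam" (4x4, takes a point from camera to tool coordinates, whose origin is the TCP and whose axes are the flange's). Camera axes: x right, y down, z forward; pixel columns grow to the right and rows downward; lengths in m; the calibration is good to about 2 mm. A picture is of the moment at which its call begins: read the wrist's pose just before it. get_calibration takes no time and is no camera call.
- close_job(): hands the job in; it is judged then, once.
The state is a dict: "clock": time; "qpos": joint angles; "qd": joint speeds; "effort": joint torques, N m; "ee_pos": TCP position; "orientation": TCP orientation; "contact_force": force on the tool from outside, world axes, zero at the start; "moment": the same for the moment, N m; "grip_width": opening from 0.0 (shut) to 1.0 (fully open); "gripper_force": force on a finger pad.
Only numpy, scipy, OpenCV 4.12 (cv2) and the standard library are available. Lean on these libraries where they do the work, as an engineer would, in place of code of your own. Each camera call takes 0.05 s, during which the arm holds its last target. There are 200 camera calls.

TASK

Load the ultraviolet rack station: slide its lock slide to the open mark, put every low six-place rack that stands on the bench endwise in a lane of its own, and slide each one along the lane in under the lamp hood until it is fully home against the back stop. Neither rack nor robot may knock against the hood. Then slide the lock slide to the closed mark so that its teeth stand behind the racks, leaving the two four-place cassettes where they stand.

Things in the scene. Friction and masses are not known exactly. Their poses are not given: they have to be found in the camera images.
- station: The rack station, fixed to the bench: aluminium deck 260 mm wide, low white hood over its far end. Origin: on the bench under the middle of the back stop's face; x runs along the lanes, inward, away from the entry; y to the left across them; z up. Four lanes, centre lines at y = -81, -27, 27, 81 mm; lane floor 10 mm above the bench, from x = -250 mm to the stop face at x = 0.
- hood: The lamp hood, fixed to the station, same origin and axes. Covers x = -80 to 72 mm, y = -131 to 131 mm; underside 93 mm above the bench (83 mm above the lane floor); top 117 mm at the front edge, 135 mm from x = -38 mm on. Lamp tubes are let into the underside: neither racks nor robot may knock it. A rack fully home still sticks out 50 mm or more in front of it.
- lock_slide (a joint): Lock slide, in m, 0 to 0.055, growing to station +y: a steel comb across the lanes at station x = -150 mm, with four teeth 10 mm wide, 8 mm thick, tops 33 mm above the bench. At 0.014 (open mark) the teeth are in line with the guides, lanes free; at 0.041 (closed mark) each stands on a lane's centre line, behind the home racks. 1.5 N friction; stays where left; starts blocking the lanes.
- slide_grip (a point): The lock slide's black upright grip, left of the lanes at station x = -202 mm: 14 mm across (along station y, the way it slides), 26 mm along x, from 12 to 54 mm above the bench, over a track plate 8 mm high. Point: on its axis, 36 mm above the bench. Moves with the slide.
- lane_0_end (a point): Inner end of the rightmost lane (station y = -81 mm): point on the lane floor at the back stop, 10 mm above the bench, axes as the station's. Guides between lanes are 25 mm high (tops 35 mm above the bench), 6 mm thick (lane 48 mm wide) up to x = -94 mm, with a gap for the comb; then tapered lead-ins narrow the lane to 35 mm from x = -64 mm on, so a rack set down in the wide part and pushed from behind centres itself.
- lane_1_end (a point): Inner end of the second lane from the right (y = -27 mm): point on the lane floor at the back stop, 10 mm above the bench, axes as the station's. Guides as in the rightmost lane.
- lane_2_end (a point): Inner end of the second lane from the left (y = 27 mm): point on the lane floor at the back stop, 10 mm above the bench, axes as the station's. Guides as in the rightmost lane.
- lane_3_end (a point): Inner end of the leftmost lane (y = 81 mm): point on the lane floor at the back stop, 10 mm above the bench, axes as the station's. Guides as in the rightmost lane.
- mark_open (a point): The open mark: a single dark line on the near edge of the track plate. The slide is open when its grip is level with it (same station y).
- mark_closed (a point): The closed mark: a double dark line on the near edge of the track plate, 27 mm to the left of the open mark. The slide is closed when its grip is level with it (same station y).
- rack_a_mid (a point): A loose six-place rack, empty, standing on the bench at the start (may be absent). Dark grey, 31 mm wide (its own x, including a narrow foot), 133 mm long (its own y), 68 mm high; both ends alike, so either may go in first. Weighted foot, 70 to 140 g in all. Point: its centre, half-way up.
- rack_b_mid (a point): A loose six-place rack, empty, standing on the bench at the start (may be absent). Dark grey, 31 mm wide (its own x, including a narrow foot), 133 mm long (its own y), 72 mm high; both ends alike, so either may go in first. Weighted foot, 70 to 140 g in all. Point: its centre, half-way up.
- rack_c_mid (a point): A loose six-place rack, empty, standing on the bench at the start (may be absent). White with six slots, 27 mm wide (its own x, including a narrow foot), 140 mm long (its own y), 58 mm high; both ends alike, so either may go in first. Weighted foot, 70 to 140 g in all. Point: its centre, half-way up.
- rack_d_mid (a point): A loose six-place rack, empty, standing on the bench at the start (may be absent). White with six slots, 27 mm wide (its own x, including a narrow foot), 140 mm long (its own y), 58 mm high; both ends alike, so either may go in first. Weighted foot, 70 to 140 g in all. Point: its centre, half-way up.
- tall_cassette_mid (a point): A black four-place cassette, 31 x 92 x 122 mm high, too tall for the hood: not part of the job, leave it standing. Point: its centre, half-way up.
- short_cassette_mid (a point): A black four-place cassette, 31 x 92 x 80 mm high: not part of the job, leave it standing. Point: its centre, half-way up.

How it is judged:
On the way, in this order (a step that is already met when the one before it is completed fails the run):
1. the lock slide is at its open mark (within 6 mm) (value of joint lock_slide between 0.008 and 0.02 m), for 0.2 s.
2. every six-place rack is fully home under the hood, each in a lane (x of each of rack_a_mid, rack_b_mid in the frame of station above -0.0725 m and (y of rack_a_mid in the frame of station between -0.093 and -0.069 m or y of rack_a_mid in the frame of station between -0.039 and -0.015 m or y of rack_a_mid in the frame of station between 0.015 and 0.039 m or y of rack_a_mid in the frame of station between 0.069 and 0.093 m) and z of rack_a_mid in the frame of station between 0.038 and 0.05 m and angle between each of rack_a_mid, rack_b_mid, rack_c_mid, rack_d_mid's own z axis and vertical below 0.1 rad and angle between the y axis of each of rack_a_mid, rack_b_mid, rack_c_mid, rack_d_mid and the x axis of station, either way round below 0.1 rad and (y of rack_b_mid in the frame of station between -0.093 and -0.069 m or y of rack_b_mid in the frame of station between -0.039 and -0.015 m or y of rack_b_mid in the frame of station between 0.015 and 0.039 m or y of rack_b_mid in the frame of station between 0.069 and 0.093 m) and z of rack_b_mid in the frame of station between 0.04 and 0.052 m and x of each of rack_c_mid, rack_d_mid in the frame of station above -0.076 m and (y of rack_c_mid in the frame of station between -0.093 and -0.069 m or y of rack_c_mid in the frame of station between -0.039 and -0.015 m or y of rack_c_mid in the frame of station between 0.015 and 0.039 m or y of rack_c_mid in the frame of station between 0.069 and 0.093 m) and z of rack_c_mid in the frame of station between 0.033 and 0.045 m and (y of rack_d_mid in the frame of station between -0.093 and -0.069 m or y of rack_d_mid in the frame of station between -0.039 and -0.015 m or y of rack_d_mid in the frame of station between 0.015 and 0.039 m or y of rack_d_mid in the frame of station between 0.069 and 0.093 m) and z of rack_d_mid in the frame of station between 0.033 and 0.045 m), for 0.2 s.
At the end, for the whole second after the job is handed in: Every six-place rack stands upright and at rest in a lane under the hood, front end within 6 mm of the back stop, within 12 mm of the lane's centre line and 0.1 rad of its direction; the lock slide is within 6 mm of its closed mark (all of step 2 and linear speed of each of rack_a, rack_b, rack_c, rack_d below 0.02 m/s and value of joint lock_slide between 0.035 and 0.047 m); the robot touches nothing.
It fails at once if a rack knocks against the hood (over 3 N) (contact force between any of rack_a, rack_b, rack_c, rack_d and hood above 3 N).
It fails at once if the robot knocks against the hood (over 6 N) (contact force between any of the fingers, the arm and hood above 6 N).
It fails at once if a four-place cassette is moved more than 30 mm (distance of any of tall_cassette_mid, short_cassette_mid from where it was at the start of the episode above 0.03 m).
Of rack_a, rack_b, rack_c, rack_d only 3 to 4 are there at a start; the rules pass over those that are not, and their reading is None.
At some moment in a run one of rack_a, rack_b, rack_c, rack_d may be knocked a few centimetres aside while the robot is not near it.
Once in a run the grip may slacken for a moment while it holds something.
It also fails if it takes over 210 s, if anything falls off the work surface, if the arm or the gripper's body presses on something with over 40 N, if the wrist force passes 120 N, or if a joint passes its speed limit or range.

## Working session

There is one attempt and no reset: what is moved stays moved. The work goes in short steps, Python scripts to look and compute and a tool call to move; the robot and the scene stay as the last step left them, time stands still between calls to the robot, and variables do not carry over. Pictures are saved under pics/ and viewed, at most 14 in all, crops included, and the job is handed in when it is done.

Besides the shell and the picture viewer there is one more tool, called after "Emit:" as name(argument=value, ...) on one line, values as JSON. drive_tool: Moves the arm, as the interface text tells. Its arguments: {"type":"object","properties":{"series":{"type":"array"},"force":{"type":"number"}},"required":["series"]}

```bash
mkdir -p pics; python3 - <<'E'
from rig import *
import cv2
o=observe();print(o)
for n in ("scene","side"):
    im=capture(n);cv2.imwrite(f"pics/{n}0.png",im[:,:,::-1]);c=get_calibration(n);print(n,c)
print(get_calibration("wrist"))
E
```

```text
{'clock': 0.0, 'qpos': array([ 1.06600579e+00,  3.42706690e-01,  1.52497370e+00, -2.14247547e-05,
        1.27539864e+00, -1.46009008e-01]), 'qd': array([-0.00036635,  0.00094191, -0.00143242,  0.0002158 , -0.00107317,
       -0.00073098]), 'effort': array([-9.00307969e-04, -4.33672500e+01, -2.46008366e+01, -2.55880868e-04,
        7.84538715e-03, -5.31262049e-05]), 'ee_pos': array([0.1841992 , 0.49133234, 0.30324931]), 'orientation': array([-5.60463716e-01, -3.09073073e+00,  2.22224588e-03]), 'contact_force': array([ 0.03500696, -0.08207271,  0.46346736]), 'moment': array([ 0.01377035, -0.05817163,  0.00172359]), 'gripper_force': 0.0, 'grip_width': 0.9981945812460702}
scene {'camera_matrix': array([[457.62662328,   0.        , 247.27880688],
       [  0.        , 457.62662328, 193.31428988],
       [  0.        ,   0.        ,   1.        ]]), 'T': array([[-0.75028162, -0.58057719,  0.3162398 ,  0.03411305],
       [-0.66101163,  0.65017685, -0.37461139,  0.7832829 ],
       [ 0.01187903, -0.49010222, -0.87158402,  1.49760939],
       [ 0.        ,  0.        ,  0.        ,  1.     
[... 265 characters left out ...]
204632,  0.46980103, -0.26503772,  0.50275372],
       [ 0.00780217, -0.50190842, -0.86488558,  1.19216809],
       [ 0.        ,  0.        ,  0.        ,  1.        ]])}
{'camera_matrix': array([[339.33019425,   0.        , 251.79805444],
       [  0.        , 339.33019425, 190.69773258],
       [  0.        ,   0.        ,   1.        ]]), 'T_tool_cam': array([[-9.41225000e-04, -9.45642751e-01, -3.25205937e-01,
         8.37956948e-02],
       [ 9.99999323e-01, -1.11263877e-03,  3.41120531e-04,
        -6.29595754e-04],
       [-6.84414891e-04, -3.25205396e-01,  9.45643158e-01,
        -7.01738819e-02],
       [ 0.00000000e+00,  0.00000000e+00,  0.00000000e+00,
         1.00000000e+00]])}
```

View pics/scene0.png

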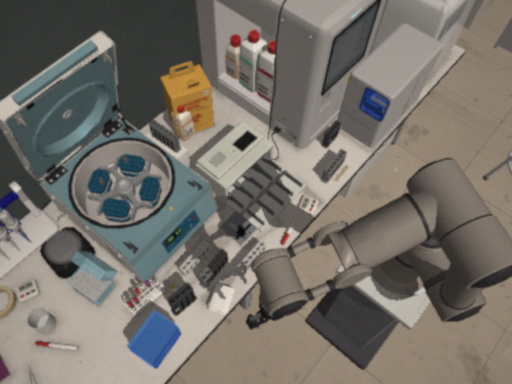

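View pics/side0.png

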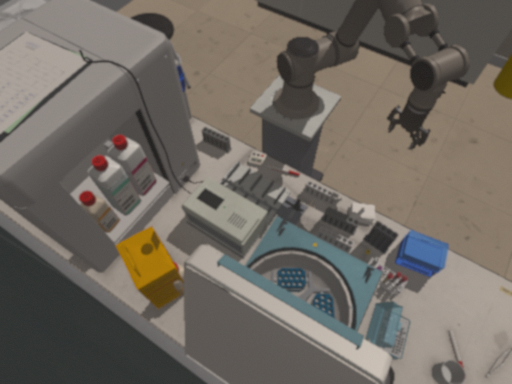

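The scene shows the station (deck at about (265,190), hood at about (235,150)), with the racks around it. One dark rack stands far right at (330,160), and others are near (165,135), (210,265), (180,295) and (240,265). I'll enlarge both pictures.

```bash
python3 - <<'E'
import cv2
a=cv2.imread("pics/scene0.png")[110:310,115:355]
cv2.imwrite("pics/scene0z.png",cv2.resize(a,None,fx=3,fy=3,interpolation=cv2.INTER_CUBIC))
a=cv2.imread("pics/side0.png")[120:270,180:410]
cv2.imwrite("pics/side0z.png",cv2.resize(a,None,fx=3.4,fy=3.4,interpolation=cv2.INTER_CUBIC))
E
```

```text
(no output)
```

View pics/scene0z.png

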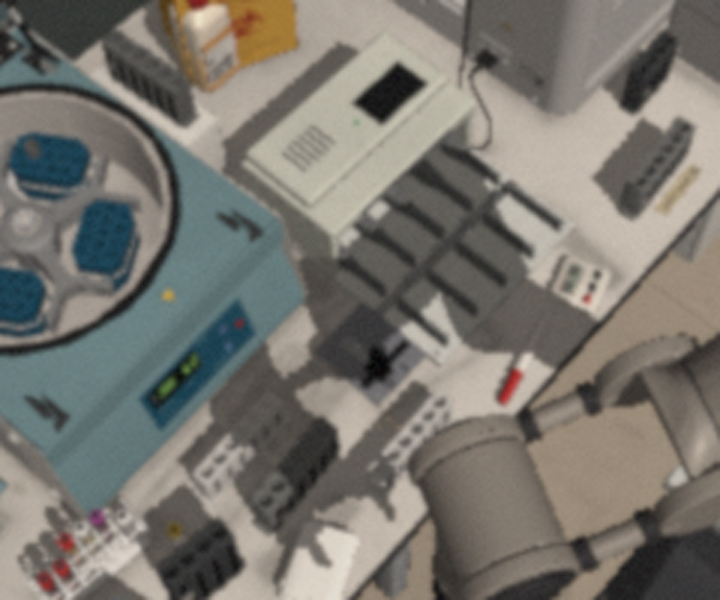

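View pics/side0z.png

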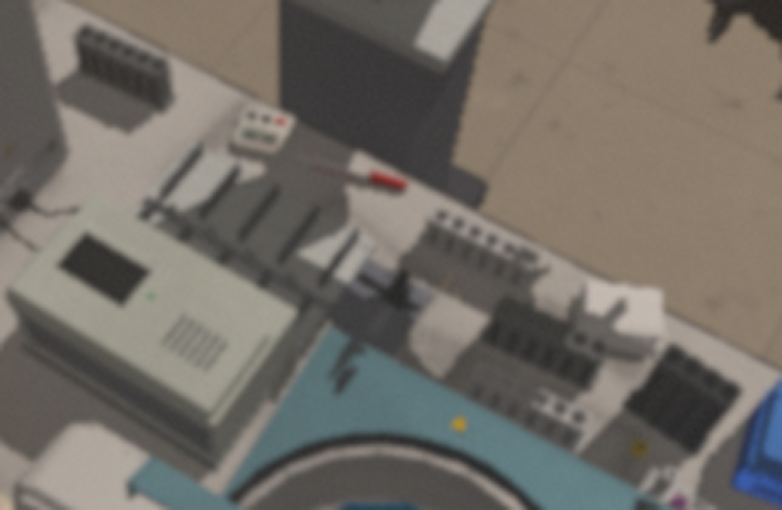

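Scene zoom: the hood is at (360,130), the comb runs from (500,190) to (390,300), and the grip is at (378,365). There is a dark rack at (660,165). White racks are at (415,430) and, in shadow, (240,450). Black blocks are at (295,470) and (195,560), and a dark rack-like thing is at (150,75). I'll locate them on the bench.

```bash
cat > h.py <<'E'
import numpy as np, cv2
from rig import *
from scipy.spatial.transform import Rotation as R
def cam(n):
    c=get_calibration(n);K=c["camera_matrix"]
    if n=="wrist":
        o=observe();A=np.eye(4);A[:3,:3]=R.from_rotvec(o["orientation"]).as_matrix();A[:3,3]=o["ee_pos"]
        return K,A@c["T_tool_cam"]
    return K,c["T"]
def px2w(K,T,uv,z):
    d=T[:3,:3]@np.linalg.inv(K)@np.array([uv[0],uv[1],1.]);return T[:3,3]+d*(z-T[2,3])/d[2]
def w2px(K,T,p):
    q=np.linalg.inv(T)@np.append(p,1);q=K@q[:3];return q[:2]/q[2]
def snap(n,f):
    K,T=cam(n);im=capture(n);cv2.imwrite(f,im[:,:,::-1]);np.savez(f+".npz",K=K,T=T);return im,K,T
def load(f):
    d=np.load(f+".npz");return d["K"],d["T"]
E
python3 - <<'E'
from h import *
np.set_printoptions(precision=3,suppress=True)
K,T=cam("scene")
def S(n,zx,zy,z): print("sc",n,px2w(K,T,(115+zx/3,110+zy/3),z))
S("rackR top ends",685,125,.07);S("",632,185,.07)
S("rackUL top",112,45,.07);S("",190,95,.07)
S("whiteA top",438,402,.058);S("",390,462,.058)
S("black top",330,430,.08);S("",262,500,.08)
S("tall top",240,560,.12);S("",170,590,.12)
S("whiteB",200,490,.058);S("",285,400,.058)
S("grip",378,362,.054)
S("hood top back R",388,38,.135);S("hood back L",248,160,.135);S("front R",470,105,.117);S("front L",330,222,.117)
K,T=cam("side")
def S(n,zx,zy,z): print("si",n,px2w(K,T,(180+zx/3.4,120+zy/3.4),z))
S("rackR",82,32,.07);S("",168,72,.07)
S("whiteA",438,215,.058);S("",540,258,.058)
S("black",500,300,.08);S("",595,365,.08)
S("tall",675,350,.122);S("",738,390,.122)
S("whiteB",475,375,.058);S("",580,425,.058)
S("grip",402,278,.054)
E
```

```text
sc rackR top ends [ 0.4   -0.208  0.07 ]
sc  [ 0.397 -0.091  0.07 ]
sc rackUL top [1.03  0.187 0.07 ]
sc  [0.898 0.175 0.07 ]
sc whiteA top [0.391 0.282 0.058]
sc  [0.384 0.372 0.058]
sc black top [0.453 0.394 0.08 ]
sc  [0.453 0.501 0.08 ]
sc tall top [0.413 0.57  0.12 ]
sc  [0.445 0.639 0.12 ]
sc whiteB [0.518 0.534 0.058]
sc  [0.522 0.395 0.058]
sc grip [0.476 0.289 0.054]
sc hood top back R [ 0.737 -0.023  0.135]
sc hood back L [0.74  0.223 0.135]
sc front R [ 0.603 -0.023  0.117]
sc front L [0.618 0.214 0.117]
si rackR [ 0.406 -0.207  0.07 ]
si  [ 0.4   -0.085  0.07 ]
si whiteA [0.394 0.278 0.058]
si  [0.382 0.399 0.058]
si black [0.465 0.388 0.08 ]
si  [0.479 0.504 0.08 ]
si tall [0.445 0.564 0.122]
si  [0.451 0.633 0.122]
si whiteB [0.545 0.405 0.058]
si  [0.536 0.52  0.058]
si grip [0.484 0.284 0.054]
```

Emit:
drive_tool(series=[-0.9,-0.13,-0.3,0,0,0,0,-0.9,-0.13,-0.3,0,0,0,0,-0.9,-0.13,-0.3,0,0,0,0,-0.9,-0.13,-0.3,0,0,0,0,-0.9,-0.14,-0.4,0,0,0,0,-0.9,-0.14,-0.4,0,0,0,0,0,0,0,0,0,-0.7,0,0,0,0,0,0,-0.7,0,0,0,0,0,0,-0.65,0,0,0,0,0,0,0,0])

```text
clock: 1.35
ee_pos: [0.423, 0.3592, 0.4035]
orientation: [-0.003, -3.141, 0.001]
contact_force: [-0.5, -0.6, 0.5]
grip_width: 1.001
gripper_force: 0.0
```

```bash
python3 - <<'E'
from h import *
o=observe();print(o["ee_pos"],o["orientation"],R.from_rotvec(o["orientation"]).as_matrix().round(3))
im,K,T=snap("wrist","pics/w1.png")
cv2.imwrite("pics/w1z.png",cv2.resize(im[:,:,::-1],(800,600),interpolation=cv2.INTER_CUBIC))
E
```

```text
[0.42304005 0.35924255 0.40349188] [-3.26904676e-03 -3.14082468e+00  7.03761253e-04] [[-1.     0.002 -0.001]
 [ 0.002  1.    -0.   ]
 [ 0.001 -0.    -1.   ]]
```

View pics/w1z.png

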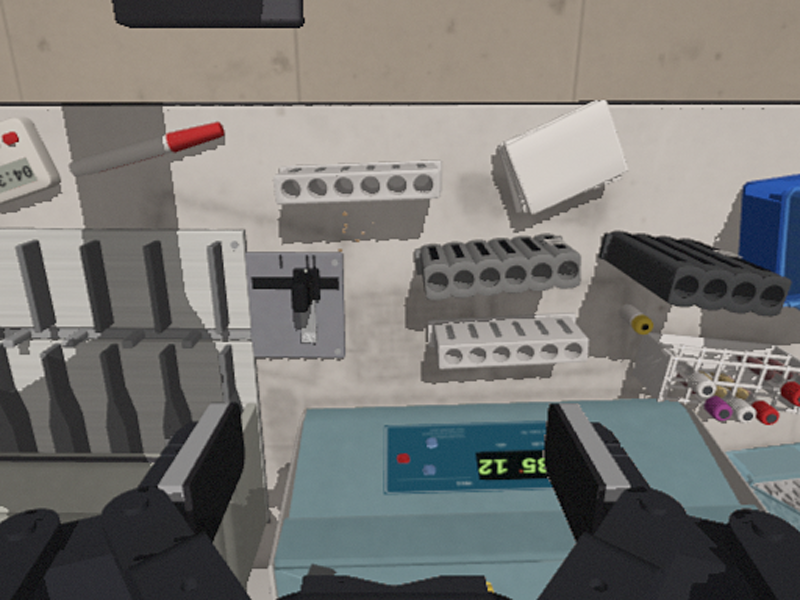

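The picture shows:
- White six-place racks at (358,182) and (513,340).
- A dark six-place rack at (500,265) and the tall cassette at (695,275).
- The grip, top at about (301,275), with the open mark at (281,262) and the double mark at (311,262).

```bash
python3 - <<'E'
from h import *
np.set_printoptions(precision=4,suppress=True)
K,T=load("pics/w1.png")
def S(n,zx,zy,z): print(n,px2w(K,T,((zx+.5)/1.5625-.5,(zy+.5)/1.5625-.5),z))
S("open mark",281,262,.008);S("closed mark",311,262,.008)
S("grip top L",294,268,.054);S("grip top R",309,268,.054);S("grip nearest",301,268,.054)
S("plate corners",247,253,.008);S("",344,251,.008);S("",345,357,.008);S("",255,358,.008)
for x in (29,91,154,217):S("guide near end top",x,242,.035)
for x in (40,103,165,228):S("guide far end of near part",x,330,.035)
S("screw deck",235,245,.01)
S("whiteA top near L",276,201,.058);S("whiteA R",439,197,.058);S("R back",441,162,.058);S("L back",279,168,.058)
S("dark L near",428,293,.072);S("dark R",580,283,.072);S("dark R bk",575,237,.072);S("dark L bk",418,247,.072)
S("whiteB",440,368,.058);S("",587,360,.058);S("",582,320,.058);S("",434,326,.058)
S("tall",668,305,.122);S("",788,312,.122)
S("hood front",0,460,.117);S("hood front r",248,456,.117)
E
```

```text
open mark [0.4639 0.2562 0.008 ]
closed mark [0.464  0.2835 0.008 ]
grip top L [0.4567 0.2767 0.054 ]
grip top R [0.4567 0.289  0.054 ]
grip nearest [0.4567 0.2824 0.054 ]
plate corners [0.4554 0.2262 0.008 ]
 [0.4538 0.3138 0.008 ]
 [0.5588 0.3112 0.008 ]
 [0.5596 0.2242 0.008 ]
guide near end top [0.4386 0.0508 0.035 ]
guide near end top [0.4387 0.1031 0.035 ]
guide near end top [0.4389 0.1563 0.035 ]
guide near end top [0.439  0.2094 0.035 ]
guide far end of near part [0.5187 0.0424 0.035 ]
guide far end of near part [0.5189 0.0987 0.035 ]
guide far end of near part [0.5191 0.1541 0.035 ]
guide far end of near part [0.5192 0.2103 0.035 ]
screw deck [0.4475 0.2167 0.01  ]
whiteA top near L [0.4013 0.2669 0.058 ]
whiteA R [0.3986 0.394  0.058 ]
R back [0.3722 0.3948 0.058 ]
L back [0.3762 0.2711 0.058 ]
dark L near [0.4726 0.3859 0.072 ]
dark R [0.4647 0.5063 0.072 ]
dark R bk [0.4275 0.4983 0.072 ]
dark L bk [0.435  0.3774 0.072 ]
whiteB [0.5459 0.3985 0.058 ]
 [0.5387 0.5252 0.058 ]
 [0.5016 0.5167 0.058 ]
 [0.5067 0.3924 0.058 ]
tall [0.4654 0.5517 0.122 ]
 [0.471  0.6376 0.122 ]
hood front [0.5965 0.0453 0.117 ]
hood front r [0.5933 0.2427 0.117 ]
```

Emit:
drive_tool(series=[-0.2,-0.3,0.9,0,0,0,0,-0.2,-0.3,0.9,0,0,0,0,-0.2,-0.3,0.9,0,0,0,0,-0.2,-0.3,0.9,0,0,0,0,-0.2,-0.3,0.9,0,0,0,0,0,0,0.9,0,0,0,0,0,0,0.85,0,0,0,0,0,0,0,0,0,0,1,0,0,0,0,0,0,1,0,0,0,0,0,0,1,0,0,0,0,0,0,1,0,0,0,0,0,0,1], force=25)

```text
clock: 2.9
ee_pos: [0.4737, 0.2845, 0.093]
orientation: [0.002, 3.139, 0.002]
contact_force: [-0.8, -1.6, 6.8]
grip_width: 0.16
gripper_force: 28.2
```

Emit:
drive_tool(series=[0,-0.28,0,0,0,0,1,0,-0.29,0,0,0,0,1,0,0,0,0,0,0,1,0,0,0,0,0,0,0.5,0,0,0,0,0,0,0.5,0,0,0,0,0,0,0.5,0,0,-0.8,0,0,0,0.3,0,0,-1,0,0,0,0.3,0.2,-0.9,-1,0,0,0,0,0.2,-0.9,-1,0,0,0,0,0.2,-0.9,-1,0,0,0,0,0,0,0,0,0,0,0])

```text
clock: 4.4
ee_pos: [0.446, 0.13, 0.3228]
orientation: [0.006, 3.134, 0.001]
contact_force: [0.1, 0.7, -0.5]
grip_width: 1.0
gripper_force: 0.0
```

```bash
python3 - <<'E'
from h import *
o=observe();print(o["ee_pos"],o["orientation"])
im,K,T=snap("wrist","pics/w2.png")
cv2.imwrite("pics/w2z.png",cv2.resize(im[:,:,::-1],(800,600),interpolation=cv2.INTER_CUBIC))
E
```

```text
[0.44603202 0.13000868 0.32283367] [6.19130757e-03 3.13425050e+00 8.57063339e-04]
```

View pics/w2z.png

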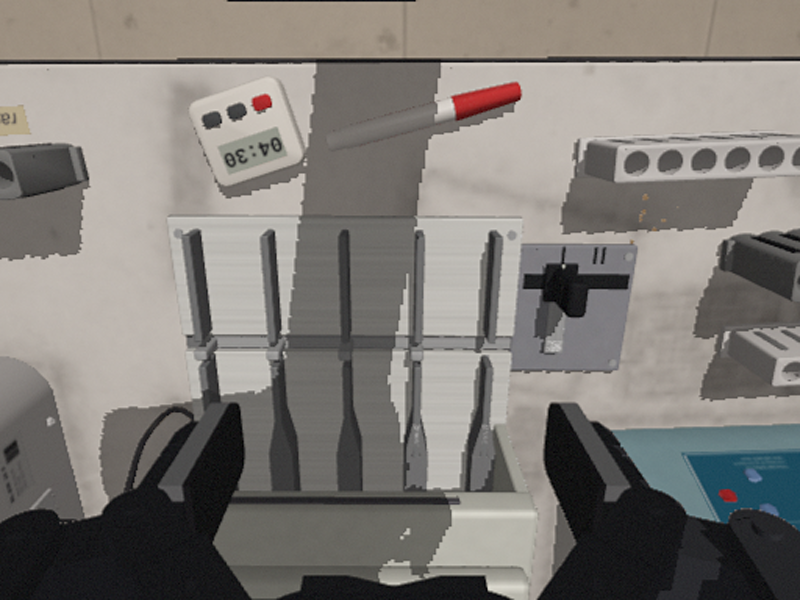

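The teeth now stand in line with the guides, at (205,350), (275,352), (346,350), (417,352) and (490,350), so the slide is open. The deck's near corners are (168,217) and (523,217), and the right-hand rack is at the left edge, around (40,170).

```bash
python3 - <<'E'
from h import *
np.set_printoptions(precision=4,suppress=True)
K,T=load("pics/w2.png")
def S(n,zx,zy,z): print(n,px2w(K,T,((zx+.5)/1.5625-.5,(zy+.5)/1.5625-.5),z))
S("deck corners",168,217,.01);S("",523,217,.01)
for x in (195,266,344,419,494):S("guide near",x,232,.035)
for x in (284,349,415,482):S("guide far",x,488,.035)
S("comb",200,342,.01);S("comb",500,343,.01)
S("hood front",205,493,.117);S("",458,498,.117);S("hood R side edge",533,493,.117)
S("open mark",563,262,.008)
S("rackR end",83,150,.07);S("",88,183,.07)
S("whiteA L",580,182,.0);S("wA top L",592,180,.058)
E
```

```text
deck corners [ 0.4329 -0.0339  0.01  ]
 [0.4342 0.2236 0.01  ]
guide near [ 0.4387 -0.0062  0.035 ]
guide near [0.4389 0.0423 0.035 ]
guide near [0.4392 0.0957 0.035 ]
guide near [0.4394 0.147  0.035 ]
guide near [0.4397 0.1984 0.035 ]
guide far [0.6515 0.039  0.035 ]
guide far [0.6518 0.0921 0.035 ]
guide far [0.6521 0.1461 0.035 ]
guide far [0.6524 0.2009 0.035 ]
comb [ 0.532  -0.0232  0.01  ]
comb [0.5341 0.2131 0.01  ]
hood front [0.5885 0.0096 0.117 ]
 [0.5933 0.1697 0.117 ]
hood R side edge [0.5897 0.217  0.117 ]
open mark [0.4688 0.2567 0.008 ]
rackR end [ 0.382  -0.0523  0.07  ]
 [ 0.401  -0.0531  0.07  ]
whiteA L [0.4107 0.2657 0.    ]
wA top L [0.4022 0.2529 0.058 ]
```

```bash
python3 - <<'E'
from h import *
print(observe()["qpos"])
E
```

```text
[ 1.20514930e-01  2.14868080e-01  1.65368576e+00  2.19986099e-04
  1.26938580e+00 -1.44724571e+00]
```

Emit:
drive_tool(series=[0.24,0.81,0.4,0,0,0,0,0.24,0.81,0.4,0,0,0,0,0.24,0.81,0.4,0,0,0,0,0.24,0.81,0.4,0,0,0,0,0.24,0.81,0.4,0,0,0,0])

```text
clock: 5.08
ee_pos: [0.384, 0.3361, 0.2169]
orientation: [0.0, -3.139, 0.002]
contact_force: [1.3, 0.7, -0.5]
grip_width: 0.999
gripper_force: 0.0
```

Emit:
drive_tool(series=[0,0,0.13,0,0,1,0,0,0,0.13,0,0,1,0,0,0,0.13,0,0,1,0,0,0,0.13,0,0,1,0,0,0,0.13,0,0,1,0,0,0,0.13,0,0,1,0,0,0,0.13,0,0,1,0,0,0,0.13,0,0,1,0,0,0,0.13,0,0,1,0,0,0,0,0,0,0,0])

```text
clock: 6.32
ee_pos: [0.3843, 0.3345, 0.1589]
orientation: [-2.219, -2.222, 0.006]
contact_force: [-0.3, -0.7, -1.0]
grip_width: 1.002
gripper_force: 0.0
```

```bash
python3 - <<'E'
from h import *
o=observe();print(o["ee_pos"],o["orientation"])
im,K,T=snap("wrist","pics/w3.png")
cv2.imwrite("pics/w3z.png",cv2.resize(im[:,:,::-1],(800,600),interpolation=cv2.INTER_CUBIC))
E
```

```text
[0.38429124 0.33451894 0.15894364] [-2.21894502 -2.22244955  0.00567436]
```

View pics/w3z.png

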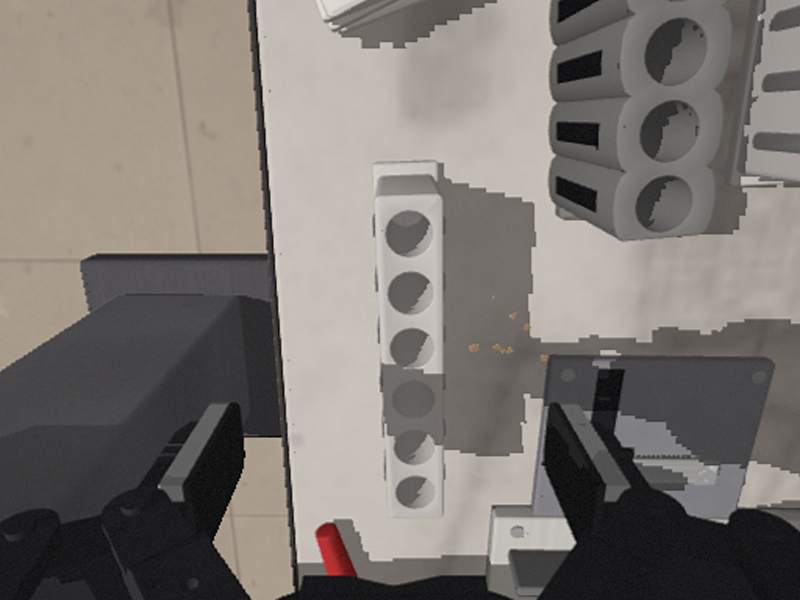

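The white rack runs from (408,195) to (415,516) between the fingers, slightly right of centre. The dark rack at upper right clearly has six places.

```bash
python3 - <<'E'
from h import *
np.set_printoptions(precision=4,suppress=True)
K,T=load("pics/w3.png")
def S(n,zx,zy,z): print(n,px2w(K,T,((zx+.5)/1.5625-.5,(zy+.5)/1.5625-.5),z))
S("top far",410,195,.058);S("top near",415,516,.058)
S("dark L",622,240,.07);S("R",715,235,.07)
E
```

```text
top far [0.3889 0.3938 0.058 ]
top near [0.3923 0.2674 0.058 ]
dark L [0.4534 0.3819 0.07  ]
R [0.4815 0.3835 0.07  ]
```

Emit:
drive_tool(series=[-0.08,0.12,0.56,0,0,0,0,0,0,0.56,0,0,0,0,0,0,0,0,0,0,1,0,0,0,0,0,0,1,0,0,0,0,0,0,1,0,0,0,0,0,0,1,0,0,0,0,0,0,1,0,0,-0.6,0,0,0,1,0,0,-0.8,0,0,0,1,0,0,-0.8,0,0,0,1], force=40)

```text
clock: 7.62
ee_pos: [0.3913, 0.3301, 0.216]
orientation: [-2.222, -2.22, 0.001]
contact_force: [0.1, -0.7, -0.3]
grip_width: 0.276
gripper_force: 42.3
```

Emit:
drive_tool(series=[0,0,0,0,0,-1,1,0,0,0,0,0,-1,1,0,0,0,0,0,-1,1,0,0,0,0,0,-1,1,0,0,0,0,0,-1,1,0,0,0,0,0,-1,1,0,0,0,0,0,-1,1,0,0,0,0,0,-1,1,0,0,0,0,0,-1,1,-0.7,-0.9,0,0,0,0,1,-0.7,-0.9,0,0,0,0,1,-0.7,-0.9,0,0,0,0,1])

```text
clock: 9.12
ee_pos: [0.4971, 0.1939, 0.215]
orientation: [0.0, 3.141, 0.0]
contact_force: [1.4, 0.8, -1.2]
grip_width: 0.272
gripper_force: 42.4
```

Emit:
drive_tool(series=[-0.23,-0.33,0.3,0,0,0,1,0,0,0.8,0,0,0,1,0,0,0.6,0,0,0,1,0,0,0.3,0,0,0,1,0,0,0,0,0,0,1,0,0,0,0,0,0,1])

```text
clock: 9.88
ee_pos: [0.5078, 0.1791, 0.115]
orientation: [0.001, 3.141, 0.0]
contact_force: [0.4, -0.6, -1.7]
grip_width: 0.271
gripper_force: 45.4
```

```bash
python3 - <<'E'
from h import *
im,K,T=snap("wrist","pics/w4.png")
cv2.imwrite("pics/w4z.png",im[:,:,::-1])
E
```

```text
(no output)
```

View pics/w4z.png

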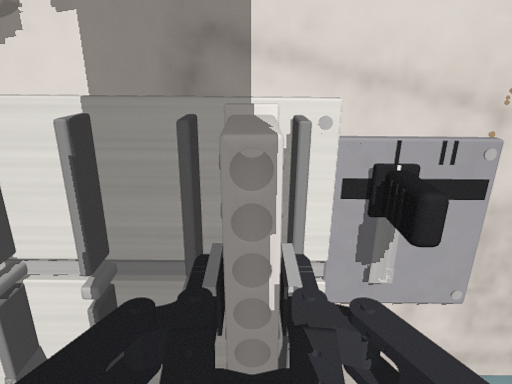

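The white rack is seen between the guides of lane 3, about 3 mm left of its centre line, and the grip is level with the open mark. I'll release it and get behind it.

Emit:
drive_tool(series=[0,0,0.05,0,0,0,1,0,0,0,0,0,0,0.5,0,0,0,0,0,0,0.5,0,0,0,0,0,0,0.5,0,0,-0.9,0,0,0,0.5,0,0,-0.9,0,0,0,0.5,1,-0.04,0,0,0,0,1,1,0,0,0,0,0,1,0,0,0.2,0,0,0,1,0,0,0.6,0,0,0,1,0,0,0.65,0,0,0,1,0,0,0.65,0,0,0,1])

```text
clock: 11.42
ee_pos: [0.4091, 0.1769, 0.0961]
orientation: [0.002, 3.14, 0.001]
contact_force: [0.0, -0.5, 0.4]
grip_width: 0.0
gripper_force: 0.0
```

Emit:
drive_tool(series=[-0.28,0,0,0,0,0,1,-0.28,0,0,0,0,0,1,-0.28,0,0,0,0,0,1,-0.28,0,0,0,0,0,1,-0.28,0,0,0,0,0,1,-0.28,0,0,0,0,0,1,-0.28,0,0,0,0,0,1,-0.24,0,0,0,0,0,1,-0.1,0,0,0,0,0,1,-0.1,0,0,0,0,0,1])

```text
clock: 12.68
ee_pos: [0.5278, 0.1767, 0.0971]
orientation: [-0.001, -3.141, 0.0]
contact_force: [-0.3, -0.3, 0.1]
grip_width: 0.001
gripper_force: 0.0
```

Emit:
drive_tool(series=[-0.04,0,0,0,0,0,1,-0.04,0,0,0,0,0,1,-0.04,0,0,0,0,0,1,0,0,0,0,0,0,1])

```text
clock: 13.18
ee_pos: [0.534, 0.1766, 0.0973]
orientation: [0.002, 3.141, 0.0]
contact_force: [-0.3, -0.9, 0.1]
grip_width: -0.001
gripper_force: 0.0
```

Emit:
drive_tool(series=[-0.04,0,0,0,0,0,1,-0.04,0,0,0,0,0,1,0,0,0,0,0,0,1])

```text
clock: 13.55
ee_pos: [0.5367, 0.1766, 0.0969]
orientation: [-0.001, -3.138, 0.001]
contact_force: [-5.5, -0.2, 1.8]
grip_width: -0.006
gripper_force: 0.0
```

Emit:
drive_tool(series=[-0.05,0,0,0,0,0,1,0,0,0,0,0,0,1])

```text
clock: 13.8
ee_pos: [0.5371, 0.1766, 0.0964]
orientation: [-0.001, -3.133, 0.002]
contact_force: [-11.1, -0.8, 5.7]
grip_width: 0.002
gripper_force: 0.0
```

Emit:
drive_tool(series=[0.5,0,0,0,0,0,1,0.5,0,-0.8,0,0,0,1,0,0,-1,0,0,0,1,0.08,0.9,-0.3,0,0,0,1,0.08,0.9,-0.3,0,0,0,0.3,0.08,0.9,-0.2,0,0,0,0.3,0.08,0.9,0,0,0,0,0.3,0.08,0.9,0,0,0,0,0.3,0.08,0.9,0,0,0,0,0.3,0,0,0,0,0,1,0.3,0,0,0,0,0,1,0.3,0,0,0,0,0,1,0.3])

```text
clock: 15.3
ee_pos: [0.4666, 0.447, 0.2271]
orientation: [0.823, 3.032, 0.0]
contact_force: [0.1, -0.5, 0.7]
grip_width: 0.701
gripper_force: 0.0
```

Emit:
drive_tool(series=[0,0,0,0,0,1,0.3,0,0,0,0,0,1,0.3,0,0,0,0,0,1,0.3,0,0,0,0,0,1,0.3,0,0,0,0,0,1,0.3,0,0,0,0,0,1,0.3,0,0,0,0,0,0,0.3])

```text
clock: 16.18
ee_pos: [0.4668, 0.4468, 0.2273]
orientation: [2.221, 2.222, 0.001]
contact_force: [-0.9, -0.1, 0.4]
grip_width: 0.701
gripper_force: 0.0
```

```bash
python3 - <<'E'
from h import *
o=observe();print(o["ee_pos"],o["orientation"])
im,K,T=snap("wrist","pics/w5.png")
cv2.imwrite("pics/w5z.png",cv2.resize(im[:,:,::-1],(800,600),interpolation=cv2.INTER_CUBIC))
E
```

```text
[0.46676879 0.44677764 0.22726689] [2.22085158e+00 2.22197668e+00 5.95275268e-04]
```

View pics/w5z.png

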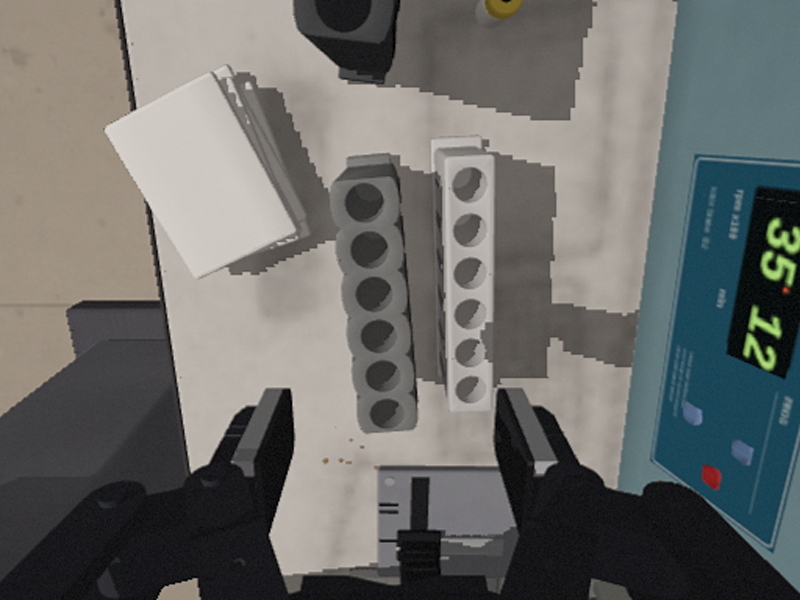

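The dark rack's end holes are at (365,202) and (386,413), so it is slightly rotated. The white rack's are at (470,184) and (470,390).

```bash
python3 - <<'E'
from h import *
np.set_printoptions(precision=4,suppress=True)
K,T=load("pics/w5.png")
def S(n,zx,zy,z): return px2w(K,T,((zx+.5)/1.5625-.5,(zy+.5)/1.5625-.5),z)
for n,a,b,z in (("dark",(365,202),(386,413),.070),("whiteB",(470,184),(470,390),.058)):
    p,q=S(0,*a,z),S(0,*b,z);m=(p+q)/2;d=p-q
    print(n,m,"len",np.linalg.norm(d),"lean deg (from +y toward -x)",np.degrees(np.arctan2(-d[0],d[1])))
print("dark edges",S(0,357,405,.07),S(0,416,405,.07),"white left edge",S(0,441,330,.03),S(0,448,380,.058))
E
```

```text
dark [0.4586 0.444  0.07  ] len 0.10320936533413326 lean deg (from +y toward -x) 4.688021989984518
whiteB [0.503  0.4501 0.058 ] len 0.10304741372457298 lean deg (from +y toward -x) 2.6462889782377728
dark edges [0.4487 0.3971 0.07  ] [0.4775 0.397  0.07  ] white left edge [0.4924 0.42   0.03  ] [0.494  0.4043 0.058 ]
```

Emit:
drive_tool(series=[0.56,-0.43,0.4,0,0,0,0.35,0,0,0.6,0,0,-0.4,0.35,0,0,0.5,0,0,0,0.35,0,0,0.3,0,0,0,0.35,0,0,0.2,0,0,0,0.35,0,0,0.14,0,0,0,0.35,0,0,0,0,0,0,0.35])

```text
clock: 17.1
ee_pos: [0.4452, 0.4747, 0.1203]
orientation: [-2.143, -2.297, -0.0]
contact_force: [-0.2, -0.0, 1.9]
grip_width: 0.651
gripper_force: 0.0
```

Clear so far; go on down, close and lift a little.

Emit:
drive_tool(series=[0,0,0.1,0,0,0,0.35,0,0,0.1,0,0,0,0.35,0,0,0.1,0,0,0,0.35,0,0,0,0,0,0,0.35], force=50)

```text
clock: 17.6
ee_pos: [0.4449, 0.4746, 0.1047]
orientation: [-2.144, -2.296, 0.002]
contact_force: [0.5, 0.4, -0.3]
grip_width: 0.648
gripper_force: 0.0
```

Emit:
drive_tool(series=[0,0,0,0,0,0,1,0,0,0,0,0,0,1,0,0,0,0,0,0,1,0,0,0,0,0,0,1,0,0,0,0,0,0,1,0,0,-0.3,0,0,0,1,0,0,-0.6,0,0,0,1,0,0,-0.8,0,0,0,1,0,0,-0.6,0,0,0,1,0,0,0,0,0,0,1])

```text
clock: 18.85
ee_pos: [0.4457, 0.4753, 0.2235]
orientation: [2.143, 2.296, 0.008]
contact_force: [-0.1, -0.3, -1.0]
grip_width: 0.348
gripper_force: 48.7
```

Emit:
drive_tool(series=[-1,0,0,0,0,0,1,-1,0,0,0,0,0,1,-1,0,0,0,0,0,1,0,0,0,0,0,-1,1,0,0,0,0,0,-1,1,0,0,0,0,0,-1,1,0,0,0,0,0,-1,1,0,0,0,0,0,-1,1,0,0,0,0,0,-1,1,0,0,0,0,0,-1,1,0,0,0,0,0,-1,1,0,0,0,0,0,-0.6,1])

```text
clock: 20.35
ee_pos: [0.4546, 0.3247, 0.2187]
orientation: [0.005, -3.139, 0.002]
contact_force: [0.4, 0.4, -0.2]
grip_width: 0.347
gripper_force: 48.9
```

Emit:
drive_tool(series=[-0.11,-0.81,0,0,0,0,1,-0.11,-0.81,0,0,0,0,1,-0.11,-0.81,0,0,0,0,1,-0.11,-0.81,0,0,0,0,1,-0.11,-0.81,0,0,0,0,1,0,0,0.7,0,0,0,1,0,0,0.7,0,0,0,1,0,0,0.4,0,0,0,1,0,0,0.2,0,0,0,1,0,0,0,0,0,0,1,0,0,0,0,0,0,1])

```text
clock: 21.72
ee_pos: [0.4831, 0.1227, 0.1209]
orientation: [0.001, 3.141, 0.0]
contact_force: [0.7, 0.2, -1.4]
grip_width: 0.345
gripper_force: 49.2
```

```bash
python3 - <<'E'
from h import *
im,K,T=snap("wrist","pics/w6.png")
s=snap("side","pics/s6.png")[0][:,:,::-1]
sc=snap("scene","pics/c6.png")[0][:,:,::-1]
c=cv2.resize(sc[110:310,115:355],None,fx=1.65,fy=1.65,interpolation=cv2.INTER_CUBIC)
top=np.hstack([cv2.resize(im[:,:,::-1],(400,300)),c[:300,:396]])
b=cv2.resize(s[120:250,180:400],(507,300),interpolation=cv2.INTER_CUBIC)
out=np.zeros((600,800,3),np.uint8);out[:300,:top.shape[1]]=top;out[300:,:507]=b
cv2.imwrite("pics/m6.png",out)
E
```

```text
(no output)
```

View pics/m6.png

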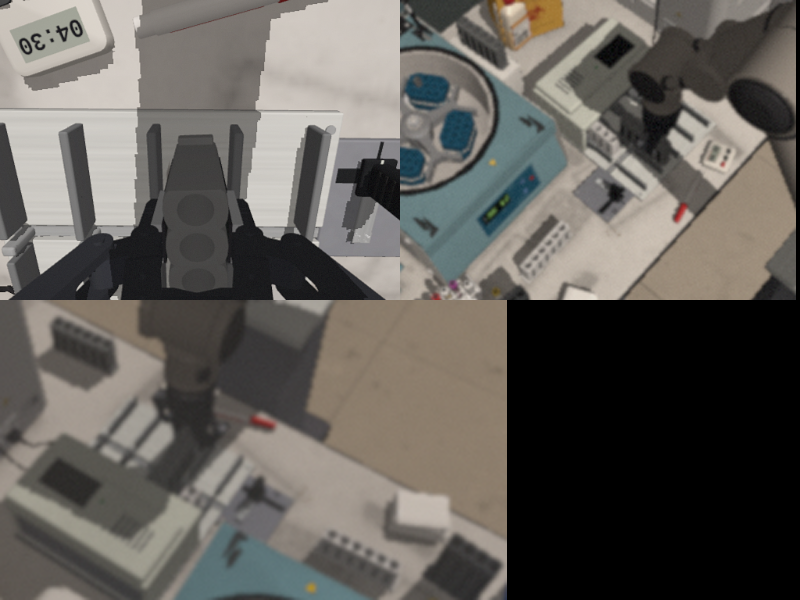

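The wrist view shows the dark rack centred in lane 2, between the guides at (153,170) and (237,170), with white rack A home at (205,500) in the side part. I'll release and push.

Emit:
drive_tool(series=[0,0,0.08,0,0,0,1,0,0,0,0,0,0,0.45,0,0,0,0,0,0,0.45,0,0,0,0,0,0,0.45,0,0,-0.7,0,0,0,0.45,0,0,-0.7,0,0,0,0.45,0.72,-0.02,0,0,0,0,1,0.72,0,0,0,0,0,1,0,0,0.3,0,0,0,1,0,0,0.5,0,0,0,1,0,0,0.55,0,0,0,1,0,0,0.5,0,0,0,1])

```text
clock: 23.38
ee_pos: [0.4108, 0.1217, 0.0931]
orientation: [0.002, 3.141, 0.0]
contact_force: [-0.3, 0.9, -0.3]
grip_width: -0.002
gripper_force: 0.0
```

Emit:
drive_tool(series=[-0.28,0,0,0,0,0,1,-0.28,0,0,0,0,0,1,-0.28,0,0,0,0,0,1,-0.28,0,0,0,0,0,1,-0.28,0,0,0,0,0,1,-0.28,0,0,0,0,0,1,-0.28,0,0,0,0,0,1,-0.28,0,0,0,0,0,1,-0.14,0,0,0,0,0,1,0,0,0,0,0,0,1])

```text
clock: 24.62
ee_pos: [0.5302, 0.1215, 0.0937]
orientation: [0.002, 3.141, 0.0]
contact_force: [-0.9, 0.9, -0.4]
grip_width: 0.004
gripper_force: 0.0
```

Emit:
drive_tool(series=[-0.08,0,0,0,0,0,1,-0.08,0,0,0,0,0,1,-0.06,0,0,0,0,0,1,-0.04,0,0,0,0,0,1,-0.04,0,0,0,0,0,1,0,0,0,0,0,0,1])

```text
clock: 25.38
ee_pos: [0.5431, 0.1215, 0.0934]
orientation: [-0.001, -3.137, 0.0]
contact_force: [-7.9, -0.1, 3.2]
grip_width: 0.002
gripper_force: 0.0
```

Emit:
drive_tool(series=[0.5,0,0,0,0,0,1,0.3,0,-0.8,0,0,0,1,0,0,-1,0,0,0,1,0,0.94,-0.4,0,0,0,1,0,0.94,0,0,0,0,0.25,0,0.94,0,0,0,0,0.25,0,0.94,0,0,0,0,0.25,0,0.94,0,0,0,0,0.25,0,0.94,0,0,0,0,0.25,0,0.94,0,0,0,0,0.25,0,0,0,0,0,1,0.25,0,0,0,0,0,1,0.25])

```text
clock: 26.88
ee_pos: [0.5048, 0.4514, 0.2033]
orientation: [-0.554, -3.092, 0.0]
contact_force: [-0.0, -0.4, 0.2]
grip_width: 0.754
gripper_force: 0.0
```

Emit:
drive_tool(series=[0,0,0,0,0,1,0.25,0,0,0,0,0,1,0.25,0,0,0,0,0,1,0.25,0,0,0,0,0,1,0.25,0,0,0,0,0,1,0.25,0,0,0,0,0,1,0.25,0,0,0,0,0,0.7,0.25,0,0,0,0,0,0,0.25])

```text
clock: 27.88
ee_pos: [0.5051, 0.4506, 0.2037]
orientation: [-2.162, -2.279, -0.0]
contact_force: [-0.6, -0.3, -0.5]
grip_width: 0.754
gripper_force: 0.0
```

```bash
python3 - <<'E'
from h import *
o=observe();print(o["ee_pos"],o["orientation"])
im,K,T=snap("wrist","pics/w7.png")
cv2.imwrite("pics/w7z.png",cv2.resize(im[:,:,::-1],(800,600),interpolation=cv2.INTER_CUBIC))
E
```

```text
[0.50514945 0.4505674  0.20369282] [-2.16238089e+00 -2.27896076e+00 -2.64074933e-04]
```

View pics/w7z.png

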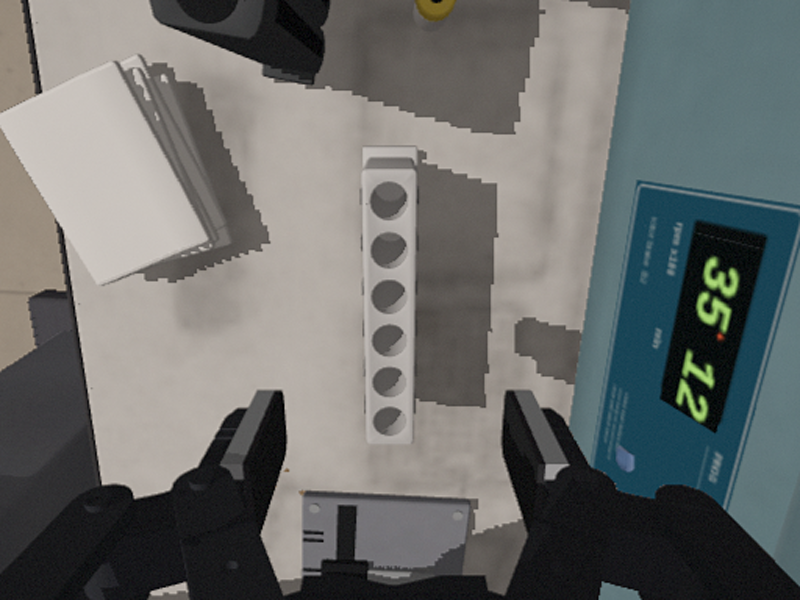

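White rack B lies centred between the fingers, end holes at (388,201) and (390,421), aligned with the gripper. I'll grasp it.

Emit:
drive_tool(series=[0,0,0.8,0,0,0,0.25,0,0,0.8,0,0,0,0.25,0,0,0.4,0,0,0,0.25,0,0,0,0,0,0,1,0,0,0,0,0,0,1,0,0,0,0,0,0,1,0,0,0,0,0,0,1,0,0,0,0,0,0,1,0,0,-0.4,0,0,0,1,0,0,-0.8,0,0,0,1,0,0,-0.8,0,0,0,1,0,0,-0.3,0,0,0,1])

```text
clock: 29.42
ee_pos: [0.5058, 0.451, 0.2227]
orientation: [2.163, 2.277, 0.009]
contact_force: [-0.1, -0.0, -0.5]
grip_width: 0.267
gripper_force: 49.5
```

Emit:
drive_tool(series=[-1,0,0,0,0,0,1,-1,0,0,0,0,0,1,-1,0,0,0,0,0,1,0,0,0,0,0,-1,1,0,0,0,0,0,-1,1,0,0,0,0,0,-1,1,0,0,0,0,0,-1,1,0,0,0,0,0,-1,1,0,0,0,0,0,-1,1,0,0,0,0,0,-1,1,0,0,0,0,0,-1,1,0,0,0,0,0,-0.7,1])

```text
clock: 30.92
ee_pos: [0.5123, 0.3005, 0.218]
orientation: [0.006, -3.14, 0.001]
contact_force: [0.7, -0.4, -1.1]
grip_width: 0.273
gripper_force: 49.5
```

Emit:
drive_tool(series=[0.02,-0.93,0,0,0,0,1,0,-0.93,0,0,0,0,1,0,-0.93,0,0,0,0,1,0,-0.93,0,0,0,0,1,0,-0.93,0,0,0,0,1,0,0,0.7,0,0,0,1,0,0,0.7,0,0,0,1,0,0,0.4,0,0,0,1,0,0,0.2,0,0,0,1,0,0,0,0,0,0,1,0,0,0,0,0,0,1])

```text
clock: 32.3
ee_pos: [0.512, 0.0683, 0.1195]
orientation: [0.001, 3.14, 0.0]
contact_force: [-1.0, -0.3, -0.5]
grip_width: 0.269
gripper_force: 49.8
```

```bash
python3 - <<'E'
from h import *
im,K,T=snap("wrist","pics/w8.png")
cv2.imwrite("pics/w8z.png",im[:,:,::-1])
E
```

```text
(no output)
```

View pics/w8z.png

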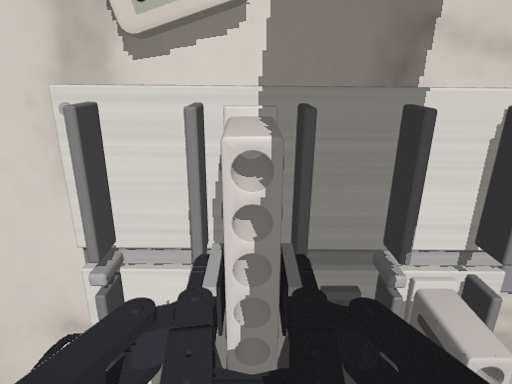

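White rack B is centred in lane 1 between the guides at (197,180) and (305,180). I'll release and push.

Emit:
drive_tool(series=[0,0,0.09,0,0,0,1,0,0,0,0,0,0,0.5,0,0,0,0,0,0,0.5,0,0,0,0,0,0,0.5,0,0,-0.8,0,0,0,0.5,0,0,-0.7,0,0,0,0.5,1,0,0,0,0,0,1,1,0,0,0,0,0,1,0.05,0,0.3,0,0,0,1,0,0,0.5,0,0,0,1,0,0,0.5,0,0,0,1,0,0,0.5,0,0,0,1])

```text
clock: 33.85
ee_pos: [0.4092, 0.0684, 0.0987]
orientation: [0.002, 3.141, 0.0]
contact_force: [-0.4, 0.6, -0.1]
grip_width: -0.003
gripper_force: 0.0
```

Emit:
drive_tool(series=[-0.28,0,0,0,0,0,1,-0.28,0,0,0,0,0,1,-0.28,0,0,0,0,0,1,-0.28,0,0,0,0,0,1,-0.28,0,0,0,0,0,1,-0.28,0,0,0,0,0,1,-0.28,0,0,0,0,0,1,-0.28,0,0,0,0,0,1,-0.08,0,0,0,0,0,1,-0.08,0,0,0,0,0,1,-0.04,0,0,0,0,0,1,-0.04,0,0,0,0,0,1])

```text
clock: 35.35
ee_pos: [0.5329, 0.0683, 0.0993]
orientation: [-0.002, -3.141, -0.0]
contact_force: [-1.6, -0.6, 0.5]
grip_width: 0.0
gripper_force: 0.0
```

Emit:
drive_tool(series=[-0.04,0,0,0,0,0,1,-0.04,0,0,0,0,0,1,-0.03,0,0,0,0,0,1,0,0,0,0,0,0,1])

```text
clock: 35.85
ee_pos: [0.537, 0.0683, 0.099]
orientation: [-0.001, -3.138, -0.0]
contact_force: [-6.9, 0.6, 3.8]
grip_width: -0.004
gripper_force: 0.0
```

Emit:
drive_tool(series=[0.5,0,0,0,0,0,1,0.3,0,-0.9,0,0,0,1,0,0,-1,0,0,0,1,0.41,-0.83,-0.4,0,0,0,1,0.41,-0.83,-0.3,0,0,0,0,0.41,-0.83,0,0,0,0,0,0.41,-0.83,0,0,0,0,0,0.41,-0.83,0,0,0,0,0,0,0,0,0,0,1,0,0,0,0,0,0,1,0,0,0,0,0,0,1,0])

```text
clock: 37.22
ee_pos: [0.396, -0.1395, 0.2294]
orientation: [0.824, 3.03, -0.0]
contact_force: [-0.7, -0.1, 0.3]
grip_width: 0.997
gripper_force: 0.0
```

Emit:
drive_tool(series=[0,0,0,0,0,1,0,0,0,0,0,0,1,0,0,0,0,0,0,1,0,0,0,0,0,0,1,0,0,0,0,0,0,1,0,0,0,0,0,0,1,0,0,0,0,0,0,0,0])

```text
clock: 38.1
ee_pos: [0.3961, -0.1393, 0.2294]
orientation: [2.22, 2.221, 0.001]
contact_force: [0.0, -0.1, -0.2]
grip_width: 1.001
gripper_force: 0.0
```

```bash
python3 - <<'E'
from h import *
o=observe();print(o["ee_pos"],o["orientation"])
im,K,T=snap("wrist","pics/w9.png")
cv2.imwrite("pics/w9z.png",cv2.resize(im[:,:,::-1],(800,600),interpolation=cv2.INTER_CUBIC))
E
```

```text
[ 0.39606267 -0.13928313  0.22940381] [2.22025433e+00 2.22141419e+00 5.17645694e-04]
```

View pics/w9z.png

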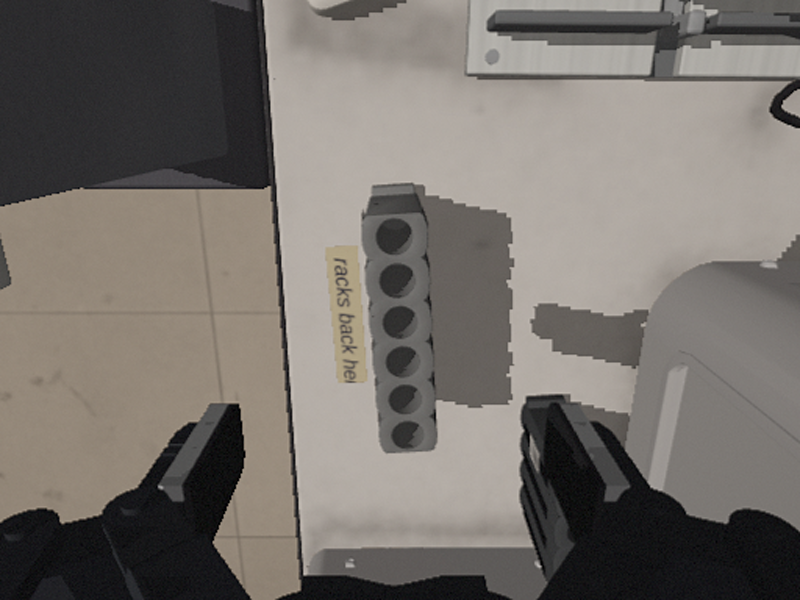

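A dark six-place rack with end holes at (394,237) and (407,435). The black thing at (540,480) is the short cassette; I must keep clear of it.

```bash
python3 - <<'E'
from h import *
np.set_printoptions(precision=4,suppress=True)
K,T=load("pics/w9.png")
def S(zx,zy,z): return px2w(K,T,((zx+.5)/1.5625-.5,(zy+.5)/1.5625-.5),z)
p,q=S(394,237,.070),S(407,435,.070);m=(p+q)/2;d=p-q
print(m,np.linalg.norm(d),np.degrees(np.arctan2(-d[0],d[1])))
print("cassette",S(527,397,.08),S(520,480,.08),S(530,400,.0))
E
```

```text
[ 0.3994 -0.1569  0.07  ] 0.10135303062489302 3.6797387091784275
cassette [ 0.4584 -0.1803  0.08  ] [ 0.4587 -0.2269  0.08  ] [ 0.4833 -0.2278  0.    ]
```

Emit:
drive_tool(series=[-0.24,0.07,0.3,0,0,0,0.3,0,0,0.7,0,0,-0.35,0.3,0,0,0.7,0,0,0,0.3,0,0,0.5,0,0,0,0.3,0,0,0.3,0,0,0,0.3,0,0,0,0,0,0,1,0,0,0,0,0,0,1,0,0,0,0,0,0,1,0,0,0,0,0,0,1,0,0,0,0,0,0,1,0,0,-0.4,0,0,0,1,0,0,-0.6,0,0,0,1])

```text
clock: 39.65
ee_pos: [0.3989, -0.1508, 0.1543]
orientation: [-2.152, -2.286, 0.001]
contact_force: [0.5, -0.6, -0.6]
grip_width: 0.345
gripper_force: 49.5
```

Emit:
drive_tool(series=[0.5,0,-0.7,0,0,0,1,1,0,-0.7,0,0,0,1,0.5,0,0,0,0,0,1,0,0,0,0,0,-1,1,0,0,0,0,0,-1,1,0,0,0,0,0,-1,1,0,0,0,0,0,-1,1,0,0,0,0,0,-1,1,0,0,0,0,0,-1,1,0,0,0,0,0,-1,1,0,0,0,0,0,-1,1,0,0,0,0,0,-0.65,1])

```text
clock: 41.15
ee_pos: [0.3932, -0.0512, 0.2243]
orientation: [-0.006, 3.141, 0.0]
contact_force: [0.3, -0.1, -1.5]
grip_width: 0.345
gripper_force: 49.6
```

Emit:
drive_tool(series=[-0.74,0.43,0,0,0,0,1,-0.74,0.43,0,0,0,0,1,-0.74,0.43,0,0,0,0,1,0,0,0,0,0,0,1,0,0,0.7,0,0,0,1,0,0,0.7,0,0,0,1,0,0,0.45,0,0,0,1,0,0,0.2,0,0,0,1,0,0,0,0,0,0,1,0,0,0,0,0,0,1])

```text
clock: 42.4
ee_pos: [0.5048, 0.0129, 0.1227]
orientation: [0.002, 3.14, -0.0]
contact_force: [0.3, 0.8, -0.8]
grip_width: 0.344
gripper_force: 49.9
```

```bash
python3 - <<'E'
from h import *
im,K,T=snap("wrist","pics/w10.png")
cv2.imwrite("pics/w10z.png",im[:,:,::-1])
E
```

```text
(no output)
```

View pics/w10z.png

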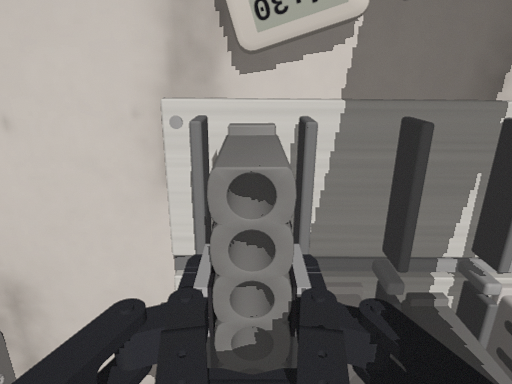

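The dark rack is centred in lane 0, between the guides at (200,180) and (306,180). I'll release and push.

Emit:
drive_tool(series=[0,0,0.12,0,0,0,1,0,0,0,0,0,0,0.4,0,0,0,0,0,0,0.4,0,0,0,0,0,0,0.4,0,0,-0.8,0,0,0,0.4,0,0,-0.7,0,0,0,0.4,0.96,0.02,0,0,0,0,1,0.96,0,0,0,0,0,1,0,0,0.3,0,0,0,1,0,0,0.5,0,0,0,1,0,0,0.5,0,0,0,1,0,0,0.55,0,0,0,1])

```text
clock: 43.95
ee_pos: [0.4088, 0.0141, 0.0979]
orientation: [0.001, 3.14, -0.0]
contact_force: [0.1, 0.1, -0.6]
grip_width: 0.002
gripper_force: 0.0
```

Emit:
drive_tool(series=[-0.28,0,0,0,0,0,1,-0.28,0,0,0,0,0,1,-0.28,0,0,0,0,0,1,-0.28,0,0,0,0,0,1,-0.28,0,0,0,0,0,1,-0.28,0,0,0,0,0,1,-0.28,0,0,0,0,0,1,-0.28,0,0,0,0,0,1,-0.16,0,0,0,0,0,1,-0.1,0,0,0,0,0,1,-0.06,0,0,0,0,0,1,0,0,0,0,0,0,1])

```text
clock: 45.45
ee_pos: [0.5365, 0.014, 0.0983]
orientation: [0.002, 3.141, 0.0]
contact_force: [-0.4, -0.3, 0.6]
grip_width: -0.005
gripper_force: 0.0
```

Emit:
drive_tool(series=[-0.06,0,0,0,0,0,1,-0.04,0,0,0,0,0,1,-0.04,0,0,0,0,0,1,-0.04,0,0,0,0,0,1,0,0,0,0,0,0,1])

```text
clock: 46.08
ee_pos: [0.5424, 0.0144, 0.0974]
orientation: [-0.001, -3.134, -0.001]
contact_force: [-10.9, -0.3, 4.0]
grip_width: -0.0
gripper_force: 0.0
```

Emit:
drive_tool(series=[0.5,0,0,0,0,0,1,0.4,0,-0.8,0,0,0,1,0.4,0,-1,0,0,0,0,0.3,0.8,-1,0,0,0,0,0.3,0.8,-0.9,0,0,0,0,0,0.7,-0.8,0,0,0,0,0,0,0,0,0,0,0,0,0,0,0,0,0,0])

```text
clock: 47.08
ee_pos: [0.451, 0.1269, 0.3201]
orientation: [-0.001, -3.141, 0.001]
contact_force: [-0.7, -0.1, 0.4]
grip_width: 0.999
gripper_force: 0.0
```

```bash
python3 - <<'E'
from h import *
np.set_printoptions(precision=3,suppress=True)
im,K,T=snap("wrist","pics/w11.png");g=cv2.cvtColor(im,cv2.COLOR_RGB2GRAY).astype(float)
for y,h in ((.014,.07),(.068,.058),(.122,.07),(.176,.058)):
    xs=np.arange(.5,.60,.004)
    print(y,[int(cv2.getRectSubPix(g.astype(np.float32),(5,1),tuple(map(float,w2px(K,T,(x,y,h+.01))))).mean()) for x in xs])
E
```

```text
0.014 [126, 102, 149, 154, 151, 154, 156, 154, 148, 96, 53, 55, 70, 43, 21, 17, 17, 17, 16, 16, 17, 16, 16, 17, 16]
0.068 [108, 79, 81, 83, 107, 107, 97, 91, 92, 93, 94, 94, 95, 107, 93, 93, 94, 94, 106, 94, 93, 94, 93, 106, 96]
0.122 [80, 81, 91, 103, 108, 56, 63, 54, 55, 54, 55, 56, 55, 55, 56, 57, 55, 57, 56, 60, 60, 56, 55, 56, 59]
0.176 [190, 112, 149, 114, 195, 181, 187, 161, 164, 165, 168, 169, 171, 192, 145, 117, 167, 169, 189, 163, 145, 167, 170, 185, 175]
```

```bash
python3 - <<'E'
from h import *
K,T=load("pics/w11.png");im=cv2.imread("pics/w11.png");g=cv2.cvtColor(im,cv2.COLOR_BGR2GRAY).astype(np.float32)
print("cam",T[:3,3])
for z in (.012,):
  for y in np.arange(-.02,.05,.005):
    print("%.3f"%y,[int(cv2.getRectSubPix(g,(3,3),tuple(map(float,w2px(K,T,(x,y,z))))).mean()) for x in np.arange(.48,.64,.006)])
E
```

```text
cam [0.36700563 0.12635462 0.39030927]
-0.020 [80, 82, 78, 79, 77, 77, 76, 75, 77, 92, 143, 89, 78, 68, 71, 67, 69, 56, 77, 78, 78, 60, 21, 17, 18, 18, 17]
-0.015 [55, 55, 55, 55, 55, 54, 55, 69, 80, 114, 76, 62, 54, 53, 54, 53, 69, 56, 76, 78, 37, 19, 17, 19, 18, 17, 16]
-0.010 [170, 170, 174, 173, 180, 177, 185, 186, 125, 98, 181, 181, 189, 185, 186, 145, 65, 55, 68, 22, 17, 17, 17, 17, 16, 17, 16]
-0.005 [188, 187, 186, 189, 187, 190, 187, 188, 142, 139, 184, 190, 190, 192, 130, 99, 66, 55, 20, 16, 18, 17, 18, 17, 17, 18, 18]
0.000 [188, 187, 186, 189, 187, 190, 186, 187, 142, 137, 184, 191, 159, 122, 99, 99, 63, 55, 31, 26, 26, 25, 26, 27, 26, 26, 33]
0.005 [188, 187, 186, 188, 187, 189, 186, 188, 142, 138, 185, 191, 114, 112, 98, 99, 56, 55, 56, 55, 60, 61, 60, 56, 59, 61, 59]
0.010 [187, 187, 186, 188, 186, 189, 186, 187, 142, 138, 184, 191, 116, 113, 98, 101, 56, 54, 54, 49, 48, 53, 53, 48, 47, 52, 52]
0.015 [187, 186, 186, 188, 187, 189, 186, 187, 142, 137, 185, 191, 116, 114, 98, 102, 54, 51, 27, 23, 51, 48, 22, 28, 51, 42, 19]
0.020 [187, 186, 186, 188, 187, 189, 186, 187, 
[... 154 characters left out ...]
99, 74, 50, 75, 52, 47, 50, 52, 49, 48, 51, 55, 58, 58]
0.030 [178, 171, 176, 174, 171, 176, 168, 167, 129, 137, 154, 141, 160, 161, 162, 159, 136, 91, 88, 89, 88, 77, 63, 61, 60, 60, 58]
0.035 [108, 110, 110, 107, 109, 108, 105, 109, 107, 84, 153, 114, 99, 105, 104, 64, 57, 58, 57, 55, 57, 58, 60, 60, 60, 60, 59]
0.040 [54, 52, 56, 53, 54, 57, 53, 74, 86, 118, 91, 76, 62, 54, 51, 51, 49, 52, 50, 46, 46, 47, 46, 50, 53, 57, 59]
0.045 [184, 185, 186, 188, 187, 188, 187, 188, 122, 114, 163, 130, 126, 112, 110, 110, 108, 103, 105, 104, 92, 95, 93, 91, 91, 91, 90]
0.050 [186, 185, 184, 186, 177, 145, 143, 112, 79, 79, 102, 111, 112, 111, 103, 94, 94, 103, 104, 89, 93, 105, 103, 90, 93, 106, 103]
```

The foot of the lane 0 rack starts at x≈0.55, so it is home. Now I'll close the slide.

Emit:
drive_tool(series=[-0.15,0.86,0.2,0,0,0,0,-0.15,0.86,0.2,0,0,0,0,-0.15,0.86,0.2,0,0,0,0,0,0,0.8,0,0,0,0,0,0,0.8,0,0,0,0,0,0,0.8,0,0,0,0,0,0,0.8,0,0,0,0,0,0,0.7,0,0,0,0,0,0,0,0,0,0,1,0,0,0,0,0,0,1,0,0,0,0,0,0,1,0,0,0,0,0,0,1], force=25)

```text
clock: 48.62
ee_pos: [0.474, 0.256, 0.0961]
orientation: [0.002, 3.141, 0.0]
contact_force: [0.2, -0.9, 4.2]
grip_width: 0.152
gripper_force: 28.9
```

Emit:
drive_tool(series=[0,0,0,0,0,0,1,0,0.2,0,0,0,0,1,0,0.2,0,0,0,0,1,0,0.14,0,0,0,0,1,0,0,0,0,0,0,1,0,0,0,0,0,0,1])

```text
clock: 49.38
ee_pos: [0.4742, 0.2836, 0.0961]
orientation: [0.001, 3.14, 0.001]
contact_force: [0.8, 1.1, 5.8]
grip_width: 0.161
gripper_force: 29.0
```

Release, rise, and check the rack ends and the comb numerically.

Emit:
drive_tool(series=[0,0,0,0,0,0,0.4,0,0,0,0,0,0,0.4,0,0,0,0,0,0,0.4,0,0,-0.8,0,0,0,0.4,0,0,-0.9,0,0,0,0.4,0,0,-0.9,0,0,0,0.4,0.2,-0.8,-0.9,0,0,0,0,0.2,-0.8,-0.9,0,0,0,0,0,-0.8,0,0,0,0,0,0,-0.7,0,0,0,0,0,0,0,0,0,0,0,0])

```text
clock: 50.75
ee_pos: [0.4536, 0.1263, 0.3159]
orientation: [-0.007, -3.142, 0.0]
contact_force: [-0.3, 0.7, 0.1]
grip_width: 0.997
gripper_force: 0.0
```

```bash
python3 - <<'E'
from h import *
im,K,T=snap("wrist","pics/w12.png");g=cv2.cvtColor(im,cv2.COLOR_RGB2GRAY).astype(np.float32)
f=lambda x,y,z:int(cv2.getRectSubPix(g,(3,3),tuple(map(float,w2px(K,T,(x,y,z))))).mean())
for y in (.014,.068,.122,.176): print("%.3f"%y,[f(x,y,.012) for x in np.arange(.49,.60,.006)])
print("tooth tops x=.533",[(round(y,3),f(.533,y,.033)) for y in np.arange(-.01,.2,.006)])
print("grip",[(round(y,3),f(.474,y,.054)) for y in np.arange(.24,.32,.004)])
E
```

```text
0.014 [186, 188, 190, 187, 184, 188, 113, 125, 88, 114, 127, 126, 99, 101, 102, 53, 45, 15, 34]
0.068 [110, 110, 112, 108, 109, 110, 85, 71, 70, 83, 104, 92, 93, 94, 95, 97, 104, 104, 103]
0.122 [112, 111, 113, 109, 110, 110, 89, 71, 72, 85, 96, 64, 55, 54, 55, 56, 55, 56, 58]
0.176 [191, 191, 192, 189, 187, 188, 157, 128, 128, 152, 114, 161, 164, 167, 169, 167, 179, 177, 177]
tooth tops x=.533 [(np.float64(-0.01), 135), (np.float64(-0.004), 137), (np.float64(0.002), 189), (np.float64(0.008), 169), (np.float64(0.014), 153), (np.float64(0.02), 106), (np.float64(0.026), 188), (np.float64(0.032), 188), (np.float64(0.038), 189), (np.float64(0.044), 116), (np.float64(0.05), 153), (np.float64(0.056), 108), (np.float64(0.062), 91), (np.float64(0.068), 84), (np.float64(0.074), 98), (np.float64(0.08), 102), (np.float64(0.086), 106), (np.float64(0.092), 92), (np.float64(0.098), 91), (np.float64(0.104), 106), (np.float64(0.11), 105), (np.float64(0.116), 89), (np.float64(0.122), 85), (np.float64(0.128), 105), (np.float64(0.134), 187), (np.float64(0.14), 171), (np.float64(0.146), 142), (np.float64(0.152), 189), (np.float64(0.158), 189), (np.float64(0.164), 171), (np.float64(0.17), 114), (np.float64(0.176), 159), (np.float64(0.182), 188), (np.float64(0.188), 190), (np.float64(0.194), 174)]
grip [(np.float64(0.24), 46), (np.float64(0.244), 39), (np.float64(0.248), 36), (np.float64(0.252), 30), (np.float64(0.256), 19), (np.float64(0.26), 17), (np.float64(0.264), 14), (np.float64(0.268), 15), (np.float64(0.272), 11), (np.float64(0.276), 18), (np.float64(0.28), 32), (np.float64(0.284), 32), (np.float64(0.288), 93), (np.float64(0.292), 175), (np.float64(0.296), 175), (np.float64(0.3), 174), (np.float64(0.304), 172), (np.float64(0.308), 171), (np.float64(0.312), 172), (np.float64(0.316), 173), (np.float64(0.32), 171)]
```

```bash
python3 -c "
from rig import *
print(close_job())"
```

```text
the job is handed in; nothing more can be done
None
```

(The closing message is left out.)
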